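Hand over the softener ball on its drip dish

TASK

Hand me the filled softener ball on its white drip dish: take the dish by one of its two grey handles, lift it clear without dragging it over the table, give it a quarter turn in the air and hold it out level over the middle of the blue mat, about 15 cm up, with the free handle pointing square across the mat at me, on the side away from the robot. Do not touch the ball and keep it in the middle of the dish the whole way, and leave the other things where they stand. Finish still holding the dish there, steady, ready for me to take: do not put it down or let go.

Things in the scene. Friction and masses are not known exactly. Their poses are not given: they have to be found in the camera images.
- dish: white round drip dish, 186 mm across, 27 mm high at the rim, 0.17 to 0.29 kg, loose. Inside, a shallow cone rises at about 10 degrees from a flat of 8 mm radius: a tilt near 10 degrees or a jerk makes the ball roll. Equal upright handles stand on the rim at +x and -x. Origin: centre of the underside; z up; x through both handles. At the start x lies within 0.2 rad of the world's +y or -y, handles to left and right.
- dish_handle_a (a point): middle of the grey bar of the handle on the dish's +x side, 98 mm from the dish's centre and 56 mm above its underside. The bar is 12 mm thick radially (dish x), 64 mm long (dish y) and 24 mm tall (44 to 68 mm above the underside), on two short posts; pinch it radially from above, one finger inside the dish and one outside.
- dish_handle_b (a point): middle of the grey bar of the equal handle on the dish's -x side, 98 mm from the dish's centre and 56 mm above its underside.
- dish_seat (a point): point on the dish's axis 37 mm above its underside, where the ball's centre rests when the ball lies in the middle.
- ball: blue softener dispenser ball with white seam rings, 60 mm across, 0.07 to 0.13 kg, lying loose in the middle of the dish, its top 67 mm above the table. It rolls freely; its origin is on its surface and turns with it.
- ball_center (a point): centre of the blue ball.
- mat: flat blue counter mat with a dark border, 220 mm (x) by 200 mm (y), 6 mm thick, fixed to the table. Origin: centre of its underside. Its x axis is horizontal and points away from the robot to the person taking the dish, turned at most 0.2 rad from the world's x.
- dosing_cup: bystander: small white open cup, 56 mm across and 55 mm high. Origin: centre of its underside.
- clothes_peg: bystander: wooden clothes peg lying flat, 75 mm long, 12 mm high. Origin: centre of its underside.
- sheet_carton: bystander: orange and white dryer-sheet carton, 110 by 160 mm, 60 mm high. Origin: centre of its underside.
- scrub_brush: bystander: wooden scrubbing brush lying bristles down, 140 by 50 mm, 38 mm high. Origin: centre of its underside.
- stain_tub: bystander: pink round stain-remover tub with white lid, 84 mm across, 100 mm high. Origin: centre of its underside.
There are look-alikes about, which are no part of the job. What is shaped like the dish but pink or yellow is not meant.

How it is judged:
By the outcome, as a careful person would: the job done as asked, in the order asked, and still so for the second after the job is handed in, while the arm keeps its last pose, push and grip.
It also fails if it takes over 54 s, if anything falls off the work surface, if the arm or the gripper's body presses on something with over 40 N, if the wrist force passes 120 N, or if a joint passes its speed limit or range.

ROBOT

A 6-joint arm with a two-finger parallel gripper is mounted at the origin on the work surface. World frame = base frame: x ahead of the robot, y to its left, z up, the work surface at z = 0. Lengths are in m, angles in degrees, forces in N, time in s.
With the tool pointing down it reaches from about 0.325 to 0.85 m from the base axis. Payload 15.5 kg.
Tool frame: the origin (TCP) lies midway between the tips of the shut fingers; the grasp point (between the pads) lies 19 mm behind it; z points along the fingers, y is the line along which they close (so a half turn about z gives the same grasp; the last joint's range is limited). The gripper opens to 91 mm and grips with 3 to 60 N. Pads are 32 mm wide; open, the fingers measure 118 mm over their backs; the gripper's body (76 mm by 178 mm) begins 60 mm behind the grasp point.
Start: joints at [-79.211, 28.281, 77.091, -0, 74.628, -5.472], TCP at [0.175, -0.6, 0.214] pointing down, gripper open.
Joint ranges: [-166.48, 166.48], [-47.26, 123.95], [12.59, 153.08], [-70.14, 250.14], [6.76, 159.57], [-176.63, 176.63]. Speed limits (degrees/s): [108.29, 108.29, 147.25, 172.46, 172.46, 172.46].

INTERFACE

Orientations are given as a 3x3 rotation matrix whose columns are the frame's x, y, z axes.
In Python, from bench import ctrl gives the robot as it stands. The module is installed in compiled form; this text tells all that it offers. Calls block until the motion is done:
- ctrl.goto(position, orientation): joint-space move of the TCP to a pose.
- ctrl.move_l(position, vel=0.15, ori=None, contact_N=None): straight line of the TCP; ori=None keeps the orientation; vel is the mean speed in m/s. With contact_N (N) it stops when the force on the tool has changed by that much, and returns True; else False.
- ctrl.movej(angles): joint-space move.
- ctrl.command_gripper(opening): opening from 0.0 (shut) to 1.0 (fully open); the grip force is fixed at half the most; returns when the fingers have stopped.
- ctrl.sleep(seconds).
- ctrl.ik(position, orientation): joint angles nearest the present ones, or None.
- ctrl.read_camera(name): name is "side" or "top"; returns the picture (480x640x3 uint8, blue, green, red); there is no depth.
- ctrl.camera_params(name): a dict with "fx", "fy", "cx", "cy" (pixels), "pose" (4x4, takes a point from camera to world coordinates). Camera axes: x right, y up, looking along -z (the intrinsics and any distortion apply to the point x, -y, -z); pixel columns grow to the right and rows downward; lengths in m; the calibration is good to about 2 mm. A picture is of the moment at which its call begins. camera_params takes no time and is no camera call.
A pose or a line that the arm cannot do raises ctrl.MotionError and nothing moves.
- ctrl.sign_off(): hands the job in; it is judged then, once.
Readings, each from a call of its own:
- ctrl.current_t(): time.
- ctrl.current_q(): joint angles.
- ctrl.current_dq(): joint speeds.
- ctrl.current_effort(): joint torques, N m.
- ctrl.current_tool_pos(): TCP position.
- ctrl.current_eef_rot(): TCP orientation.
- ctrl.current_contact_force(): force on the tool from outside, world axes, zero at the start.
- ctrl.current_wrist_torque(): the same for the moment, N m.
- ctrl.current_grip_width(): opening from 0.0 (shut) to 1.0 (fully open).
- ctrl.current_grasp_force(): force on a finger pad.
Only numpy, scipy, OpenCV 4.12 (cv2) and the standard library are available. Lean on these libraries where they do the work, as an engineer would, in place of code of your own. Each camera call takes 0.05 s, during which the arm holds its last target. There are 200 camera calls.

## Working session

There is one attempt and no reset: what is moved stays moved. The work goes in short steps, each a Python script; the robot and the scene stay as the last script left them, time stands still between calls to the robot, and variables do not carry over. Pictures are saved under pics/ and viewed, at most 10 in all, crops included, and the job is handed in when it is done.

```bash
mkdir -p pics; python3 - <<'E'
from bench import ctrl
import cv2,numpy as np
for n in("top","side"):
    im=ctrl.read_camera(n); cv2.imwrite(f"pics/{n}0.png",im)
    p=ctrl.camera_params(n); print(n,{k:(np.round(v,4).tolist() if k=="pose" else v) for k,v in p.items()})
print(ctrl.current_t(),ctrl.current_eef_rot())
E
```

```text
top {'fx': 517.8047095920307, 'fy': 517.8047095920307, 'cx': 317.2773672976672, 'cy': 239.6107017753426, 'pose': [[-0.001, 0.982, -0.1887, 0.2651], [-1.0, -0.0013, -0.0017, -0.0033], [-0.0019, 0.1887, 0.982, 1.5355], [0.0, 0.0, 0.0, 1.0]]}
side {'fx': 452.85493468703163, 'fy': 452.85493468703163, 'cx': 321.6247795163358, 'cy': 237.02458322003037, 'pose': [[-0.7246, 0.4535, -0.5189, -0.0346], [-0.6891, -0.4708, 0.5509, 0.6214], [0.0055, 0.7568, 0.6537, 0.7942], [0.0, 0.0, 0.0, 1.0]]}
0.1 [[ 9.60001483e-01  2.79994863e-01 -1.71802389e-04]
 [ 2.79994879e-01 -9.60000867e-01  1.09674311e-03]
 [ 1.42151993e-04 -1.10097880e-03 -9.99999384e-01]]
```

View pics/top0.png

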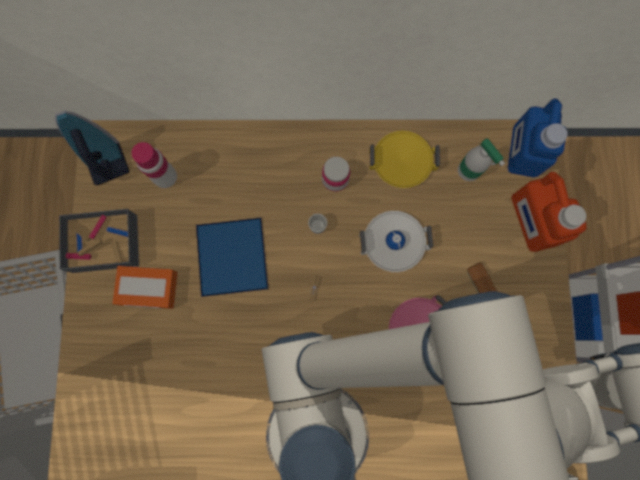

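View pics/side0.png

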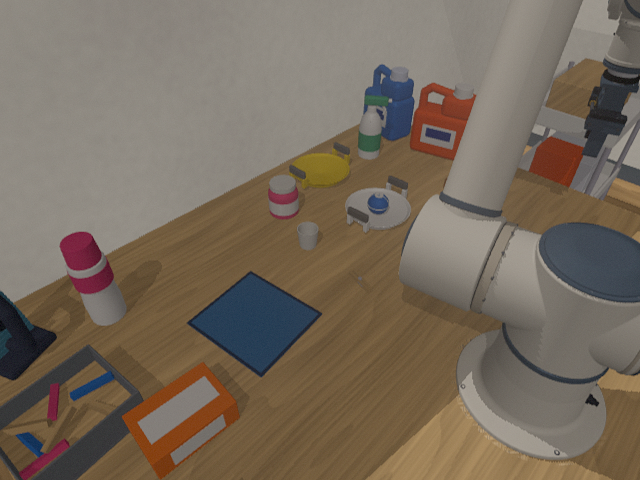

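Top view: the candidates are the white dish with the blue ball at (396,240), the yellow one at (404,160) and the pink one at (415,315). Only the white one with the ball fits the description. The mat is at (232,257), the cup at (318,222), and the tub at (336,173). The side view agrees, with the dish at (378,207) and its handles at (358,214) and (398,184).

```bash
cat > h.py <<'E'
import cv2,numpy as np
from bench import ctrl
def ray(n,px):
    p=ctrl.camera_params(n);T=np.array(p["pose"])
    d=T[:3,:3]@np.array([(px[0]-p["cx"])/p["fx"],-(px[1]-p["cy"])/p["fy"],-1]);return T[:3,3],d/np.linalg.norm(d)
def plane(n,px,z):
    o,d=ray(n,px);return o+d*(z-o[2])/d[2]
def tri(a,b):
    (o,d),(p,e)=ray("top",a),ray("side",b)
    s=np.linalg.lstsq(np.c_[d,-e],p-o,rcond=None)[0];A=o+s[0]*d;B=p+s[1]*e
    return (A+B)/2,np.linalg.norm(A-B)
def blobs(m,roi,amin):
    x,y,w,h=roi;k=np.zeros_like(m);k[y:y+h,x:x+w]=m[y:y+h,x:x+w]
    c=cv2.findContours(k,cv2.RETR_EXTERNAL,cv2.CHAIN_APPROX_NONE)[0]
    out=[]
    for q in c:
        M=cv2.moments(q)
        if M["m00"]>=amin: out.append((np.array([M["m10"],M["m01"]])/M["m00"],M["m00"],q))
    return sorted(out,key=lambda t:-t[1])
def grey(im):return cv2.inRange(cv2.cvtColor(im,cv2.COLOR_BGR2HSV),(0,0,40),(179,60,150))
def blue(im):return cv2.inRange(cv2.cvtColor(im,cv2.COLOR_BGR2HSV),(98,110,40),(125,255,255))
E
python3 - <<'E'
from h import *
np.set_printoptions(precision=4,suppress=True)
I={n:cv2.imread(f"pics/{n}0.png") for n in("top","side")}
R={"top":(350,200,95,80),"side":(335,168,85,72)}
for n in I:
    print(n)
    for c,a,q in blobs(grey(I[n]),R[n],25)[:5]:print(" grey",c,a,cv2.minAreaRect(q),plane(n,c,.056))
    for c,a,q in blobs(blue(I[n]),R[n],25)[:3]:print(" ball",c,a,cv2.minEnclosingCircle(q),plane(n,cv2.minEnclosingCircle(q)[0],.037))
m=blobs(cv2.inRange(cv2.cvtColor(I["top"],cv2.COLOR_BGR2HSV),(98,80,20),(125,255,255)),(180,200,105,110),500)[0]
for n,roi in(("top",(180,200,105,110)),("side",(170,260,165,125))):
    m=blobs(cv2.inRange(cv2.cvtColor(I[n],cv2.COLOR_BGR2HSV),(98,80,20),(125,255,255)),roi,500)[0]
    ap=cv2.approxPolyDP(cv2.convexHull(m[2]),6,True)[:,0]
    P=np.array([plane(n,p,.006)[:2] for p in ap.astype(float)]);print(n,"mat",ap.tolist(),P,P.mean(0))
    for i in range(len(P)):
        e=P[(i+1)%len(P)]-P[i];print(np.linalg.norm(e),np.degrees(np.arctan2(e[1],e[0])))
a=[cv2.resize(np.ascontiguousarray(I[n][r[1]:r[1]+r[3],r[0]:r[0]+r[2]]),(400,330),interpolation=cv2.INTER_CUBIC) for n,r in R.items()]
b=[cv2.cvtColor(cv2.resize(np.ascontiguousarray((grey(I[n])|blue(I[n])//2)[r[1]:r[1]+r[3],r[0]:r[0]+r[2]]),(400,250),interpolation=0),8) for n,r in R.items()]
cv2.imwrite("pics/crop1.png",np.vstack([np.hstack(a),np.hstack(b)]))
E
```

```text
top
 grey [395.3546 240.7934] 3151.5 ((395.4390563964844, 239.95126342773438), (64.03124237060547, 63.718894958496094), 38.65980911254883) [ 0.5456 -0.2278  0.056 ]
 ball [391.0224 241.7764] 82.0 ((393.5, 240.5), 8.276573181152344) [ 0.5501 -0.2253  0.037 ]
side
 grey [379.1539 205.7001] 2391.0 ((378.8755187988281, 206.65298461914062), (47.53826904296875, 70.73412322998047), 65.69544982910156) [ 0.5286 -0.2033  0.056 ]
 grey [409.9414 229.7949] 45.5 ((411.7808532714844, 225.94943237304688), (8.24484920501709, 28.48220443725586), 12.994616508483887) [ 0.4089 -0.1771  0.056 ]
 ball [377.4675 202.6645] 156.5 ((378.0, 202.0), 9.486932754516602) [ 0.5562 -0.236   0.037 ]
top mat [[260, 219], [266, 287], [203, 295], [197, 226]] [[0.6228 0.1729]
 [0.4165 0.151 ]
 [0.3931 0.3364]
 [0.6014 0.363 ]] [0.5085 0.2558]
0.20747949569427981 -173.95468934533798
0.18684557255842513 97.1921247844811
0.20995448818001736 7.286376027846845
0.19136005721599458 -83.56130148085194
side mat [[250, 272], [318, 313], [261, 376], [188, 323]] [[0.6271 0.1731]
 [0.4184 0.1505]
 [0.3893 0.3421]
 [0.6034 0.3667]] [0.5095 0.2581]
0.20989798016961664 -173.829705777572
0.1938128460259448 98.6448342060725
0.21551612586809893 6.548026387866157
0.19507238125385257 -83.02064144308335
```

View pics/crop1.png

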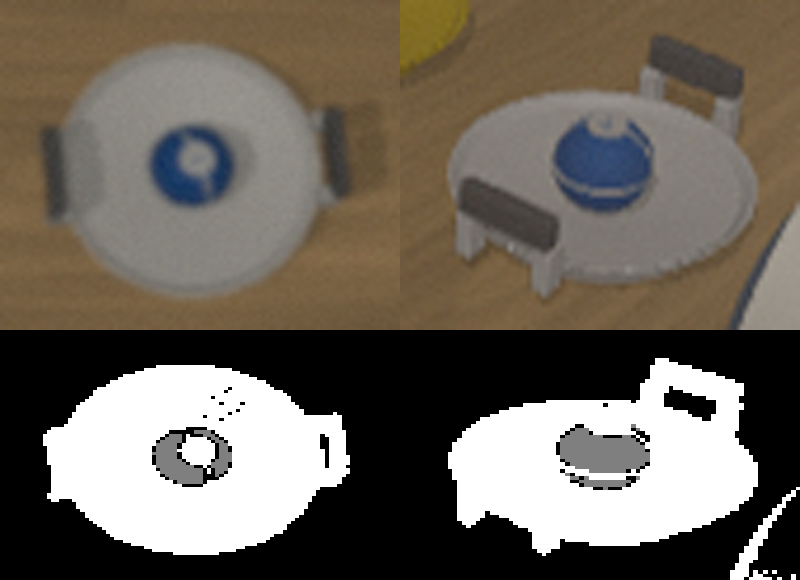

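The enlarged crop confirms the white dish with the blue ball: in the top view its bars are at about (362.6,241.7) and (429.8,236.8), in the side view at about (358,214.5) and (398,182.4). The grey mask was too loose, so I'll tighten it and triangulate.

```bash
cat >> h.py <<'E'
def bar(im):return cv2.inRange(cv2.cvtColor(im,cv2.COLOR_BGR2HSV),(0,0,30),(179,75,100))
E
python3 - <<'E'
from h import *
np.set_printoptions(precision=4,suppress=True)
I={n:cv2.imread(f"pics/{n}0.png") for n in("top","side")}
for v in (90,100,110):
  C={}
  for n,rs in {"top":((354,222,15,40),(424,218,14,36)),"side":((343,198,32,30),(384,172,30,28))}.items():
    for i,r in enumerate(rs):
        m=cv2.inRange(cv2.cvtColor(I[n],cv2.COLOR_BGR2HSV),(0,0,30),(179,75,v))
        B=blobs(m,r,10)
        if B: C[n,i]=B[0][0]; print(v,n,i,B[0][0],B[0][1],cv2.minAreaRect(B[0][2])[1:],plane(n,B[0][0],.056))
  if len(C)==4:
    P=[tri(C["top",i],C["side",i]) for i in(0,1)];print(P)
    for n in I:
        a,b=[plane(n,C[n,i],.056) for i in(0,1)];e=a-b;print(n,(a+b)/2,np.linalg.norm(e),np.degrees(np.arctan2(e[1],e[0])))
for n,roi in(("top",(382,226,28,30)),("side",(362,188,34,32))):
    pass
print(tri((395.6,240.3),(378.3,203.6)))
for q in((.43,-.2),):
    print(ctrl.ik([.53,-.125,.15],np.array([[1.,0,0],[0,-1,0],[0,0,-1]])),ctrl.ik([.53,-.125,.15],np.array([[-1.,0,0],[0,1,0],[0,0,-1]])))
E
```

```text
90 top 0 [362.6889 241.28  ] 75.0 ((21.16037368774414, 4.702304840087891), 85.91438293457031) [ 0.5443 -0.1328  0.056 ]
90 top 1 [429.2724 236.378 ] 82.0 ((21.202856063842773, 5.411145210266113), 83.6598129272461) [ 0.5585 -0.3269  0.056 ]
90 side 0 [357.5831 214.4448] 155.5 ((23.1498966217041, 8.528907775878906), 23.96249008178711) [ 0.5459 -0.1331  0.056 ]
90 side 1 [397.3758 182.2021] 129.5 ((21.354965209960938, 7.427813529968262), 21.801410675048828) [ 0.5608 -0.33    0.056 ]
[(array([ 0.5446, -0.1324,  0.0569]), np.float64(0.0012071062592176943)), (array([ 0.5582, -0.3262,  0.059 ]), np.float64(0.0004926959990946929))]
top [ 0.5514 -0.2299  0.056 ] 0.19462864967842633 94.20491042131668
side [ 0.5534 -0.2315  0.056 ] 0.19741830569529195 94.33978132137479
100 top 0 [362.9106 241.7169] 89.5 ((22.19983673095703, 5.842061996459961), 83.2901611328125) [ 0.543  -0.1335  0.056 ]
100 top 1 [429.0714 236.4542] 91.0 ((22.307172775268555, 6.184166431427002), 83.6598129272461) [ 0.5583 -0.3263  0.056 ]
100 side 0 [357.5523 214.5339] 172.0 ((23.702320098876953, 8.944271087646484), 26.56505012
[... 703 characters left out ...]
 214.8552] 198.0 ((24.149534225463867, 12.074767112731934), 26.56505012512207) [ 0.5452 -0.1313  0.056 ]
110 side 1 [397.3887 182.3296] 135.5 ((21.354965209960938, 9.656157493591309), 21.801410675048828) [ 0.5604 -0.3295  0.056 ]
[(array([ 0.5445, -0.1341,  0.0542]), np.float64(0.004492743659652981)), (array([ 0.5564, -0.3238,  0.0605]), np.float64(0.0007613815962566294))]
top [ 0.5496 -0.2301  0.056 ] 0.19044626150729907 94.4413233442888
side [ 0.5528 -0.2304  0.056 ] 0.19869903341585926 94.3927104423109
(array([ 0.551 , -0.2314,  0.0364]), np.float64(0.0006213526790330056))
[-19.5543  26.1062  92.9707  -0.      60.9231  70.4457] [ -19.5543   26.1062   92.9707   -0.       60.9231 -109.5543]
```

```bash
cat >> h.py <<'E'
def R(yaw,tilt=0):
    "tool down, tool y pointing from gripped handle to dish centre at yaw (deg); tilt lifts the dish's far side"
    a=np.radians(yaw);y=np.array([np.cos(a),np.sin(a),0]);z=np.array([0,0,-1.]);x=np.cross(y,z)
    q=cv2.Rodrigues(x*np.radians(tilt))[0]
    M=np.c_[x,y,z]; M2=q@M
    return M2 if (M2[2,1]>=0)==(tilt>=0) else q.T@M
E
python3 - <<'E'
from h import *
np.set_printoptions(precision=3,suppress=True)
u=np.radians(94.3);hp=np.array([.552+.098*np.cos(u),-.2308+.098*np.sin(u),0])
ctrl.command_gripper(.45)
O=R(94.3-180)
ctrl.goto(hp+[0,0,.16],O);print(ctrl.current_t(),ctrl.current_tool_pos(),ctrl.current_q())
print(ctrl.move_l(hp+[0,0,.037],vel=.07,contact_N=6))
print(ctrl.current_t(),ctrl.current_tool_pos(),ctrl.current_contact_force(),ctrl.current_grip_width())
for n in("top","side"):cv2.imwrite(f"pics/{n}1.png",ctrl.read_camera(n))
a=cv2.imread("pics/side1.png")[160:245,325:425];b=cv2.imread("pics/top1.png")[195:280,345:445]
cv2.imwrite("pics/crop2.png",np.hstack([cv2.resize(i,(400,340),interpolation=2) for i in(a,b)]))
E
```

```text
3.125 [ 0.545 -0.134  0.16 ] [-19.905  26.558  90.076  -0.009  63.353  65.844]
False
5.0333 [ 0.545 -0.133  0.037] [-1.012 -0.024  0.775] 0.44905482484328696
```

View pics/crop2.png

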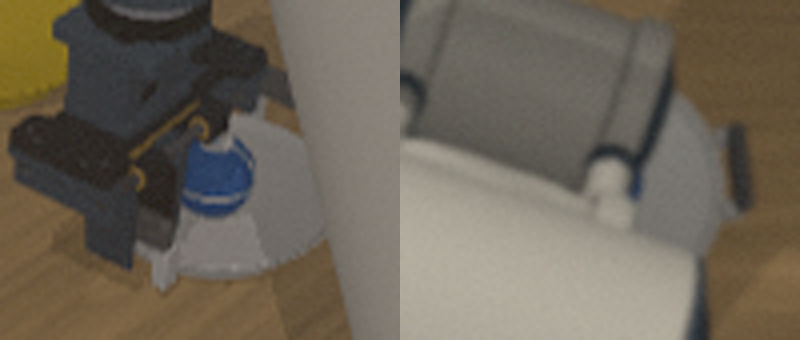

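The side crop (left) shows the fingers straddling the near bar with the ball undisturbed. Next I close in small steps, recentring on any lateral force.

```bash
python3 - <<'E'
from h import *
np.set_printoptions(precision=3,suppress=True)
y=ctrl.current_eef_rot()[:,1];g=lambda:float(np.array(ctrl.current_contact_force())@y)
ctrl.command_gripper(.22);f0=g();print(ctrl.current_t(),f0)
w=.21;log=[]
while w>.10:
    ctrl.command_gripper(w);f=g()-f0;G=ctrl.current_grasp_force();log.append((w,ctrl.current_grip_width(),f,np.max(G)))
    if np.max(G)>8: break
    if abs(f)>.8: ctrl.move_l(np.array(ctrl.current_tool_pos())+y*np.sign(f)*.0006,vel=.01)
    else: w-=.012
print(np.array(log));ctrl.command_gripper(0.0);ctrl.sleep(.2)
print(ctrl.current_t(),ctrl.current_tool_pos(),ctrl.current_contact_force(),g()-f0,ctrl.current_grip_width(),ctrl.current_grasp_force())
E
```

```text
5.65 -0.13171297038080426
[[ 0.21   0.213 -0.02   0.   ]
 [ 0.198  0.196  0.478  0.   ]
 [ 0.186  0.186 -0.138  0.   ]
 [ 0.174  0.173 -0.663  0.   ]
 [ 0.162  0.163 -0.501  0.   ]
 [ 0.15   0.149 -0.552  0.07 ]
 [ 0.138  0.14  -2.84   1.317]
 [ 0.138  0.139  0.016  0.   ]
 [ 0.126  0.13   0.954 29.998]]
8.3167 [ 0.544 -0.132  0.037] [-0.973 -1.773  0.223] 1.8263838718519432 0.1277336182826552 29.997776448726654
```

```bash
python3 - <<'E'
from h import *
np.set_printoptions(precision=3,suppress=True)
p=np.array(ctrl.current_tool_pos())
for dz in(.012,.08):
    ctrl.move_l(p+[0,0,dz],vel=.035);ctrl.sleep(.2)
    print(ctrl.current_t(),ctrl.current_tool_pos(),ctrl.current_contact_force(),ctrl.current_wrist_torque(),ctrl.current_grip_width(),ctrl.current_grasp_force())
im=ctrl.read_camera("side");cv2.imwrite("pics/side2.png",im)
cv2.imwrite("pics/crop3.png",cv2.resize(im[110:260,310:450],(700,600)[:2] if 0 else (560,600),interpolation=2))
E
```

```text
9.0083 [ 0.544 -0.132  0.049] [-0.466  0.644 -3.402] [0.381 0.031 0.011] 0.12607563890473544 29.998779594898224
11.3 [ 0.544 -0.132  0.117] [-0.732  0.302 -3.318] [0.348 0.049 0.01 ] 0.13302075411292433 29.99878853559494
```

View pics/crop3.png

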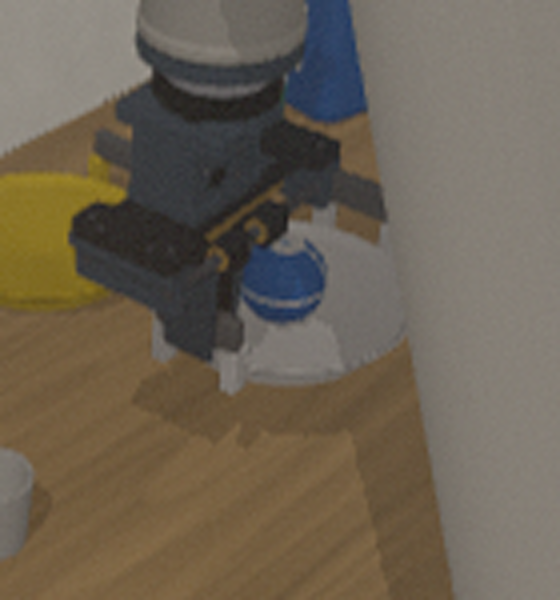

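The dish is clear of the table with the ball still central, and the grip has opened by 0.6 mm, so there may be a slight sag. Next comes the rise and the turning carry.

```bash
python3 - <<'E'
from h import *
np.set_printoptions(precision=4,suppress=True)
p=np.array(ctrl.current_tool_pos());ctrl.move_l([p[0],p[1],.192],vel=.045)
b=np.radians(6.9);t=[.509-.098*np.cos(b),.2572-.098*np.sin(b),.192]
ctrl.move_l(t,vel=.055,ori=R(6.9));ctrl.sleep(.5)
print(ctrl.current_t(),ctrl.current_tool_pos(),ctrl.current_contact_force(),ctrl.current_wrist_torque(),ctrl.current_grip_width(),ctrl.current_q())
I={n:ctrl.read_camera(n) for n in("top","side")}
for n in I:cv2.imwrite(f"pics/{n}3.png",I[n])
cv2.imwrite("pics/crop4.png",np.hstack([cv2.resize(I["top"][180:330,170:320],(400,400),interpolation=2),cv2.resize(I["side"][190:390,160:360],(400,400),interpolation=2)]))
E
```

```text
21.1 [0.4117 0.2454 0.192 ] [-0.1091  0.2877 -3.4588] [-0.081   0.1644  0.0287] 0.12719934176254044 [23.658  18.1661 98.7197 -0.0001 63.1148 16.7588]
```

View pics/crop4.png

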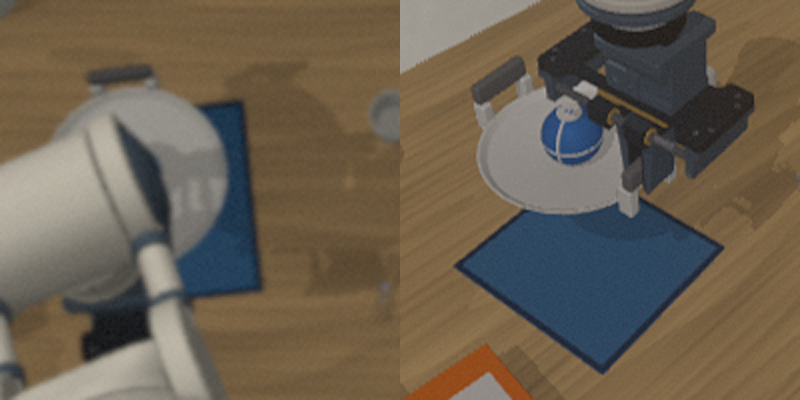

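The dish is over the mat with the ball central. The free bar is at about (216,208) in the top view and (209,228) in the side view, so I'll triangulate it to check level and heading.

```bash
python3 - <<'E'
from h import *
np.set_printoptions(precision=4,suppress=True)
I={n:cv2.imread(f"pics/{n}3.png") for n in("top","side")}
for v in(90,100,110):
    c={}
    for n,r in{"top":(198,196,35,18),"side":(190,212,36,30)}.items():
        B=blobs(cv2.inRange(cv2.cvtColor(I[n],cv2.COLOR_BGR2HSV),(0,0,25),(179,80,v)),r,10)[0];c[n]=B[0];print(v,n,B[0],B[1],cv2.minAreaRect(B[2]))
        if n=="top":
            box=cv2.boxPoints(cv2.minAreaRect(B[2]));s=sorted(box.tolist());l=np.mean(s[:2],0);rr=np.mean(s[2:],0)
            e=plane(n,l,.21)-plane(n,rr,.21);print(" bar len,heading-90",np.linalg.norm(e),np.degrees(np.arctan2(e[1],e[0]))-90)
    P,g=tri(c["top"],c["side"]);d=P-np.array(ctrl.current_tool_pos())-[0,0,.019]
    print(P,g,d,np.hypot(*d[:2]),"heading",np.degrees(np.arctan2(d[1],d[0])),"tilt",np.degrees(d[2]/.196))
# ball
for n,r in(("side",(228,235,36,42)),):
    for B in blobs(blue(I[n]),r,20)[:2]:print(B[0],B[1],cv2.minEnclosingCircle(B[2]))
    print(plane(n,cv2.minEnclosingCircle(np.vstack([b[2] for b in blobs(blue(I[n]),r,20)]))[0],.19))
E
```

```text
90 top [214.3349 207.6635] 106.0 ((214.9384765625, 208.00772094726562), (6.449805736541748, 24.1867733001709), 82.87498474121094)
 bar len,heading-90 0.06356959543756979 7.289239092115253
90 side [208.9573 229.7193] 285.0 ((208.8528289794922, 229.78494262695312), (10.859306335449219, 31.101051330566406), 55.61965560913086)
[0.6058 0.2704 0.2114] 0.00038520324063710137 [0.1941 0.025  0.0004] 0.19566956034287003 heading 7.330402884406949 tilt 0.11274081171364751
100 top [214.5841 207.8217] 115.0 ((215.3692626953125, 208.45387268066406), (7.442083835601807, 25.179048538208008), 82.87498474121094)
 bar len,heading-90 0.06616749586690618 7.287972854481566
100 side [208.8723 229.6529] 291.0 ((208.80203247070312, 229.7140350341797), (10.941478729248047, 31.11680793762207), 55.304847717285156)
[0.6057 0.2701 0.2113] 0.0013195312532703059 [0.194  0.0247 0.0003] 0.19557215266012007 heading 7.245186600430256 tilt 0.08250040273440247
110 top [215.2027 207.9827] 125.0 ((215.94888305664062, 208.47756958007812), (8.339582443237305, 26.117374420166016), 87.1375961303711)
 bar len,heading-90 0.06880154408072889 2.8707995519924197
110 side [208.9018 229.6434] 293.5 ((208.84613037109375, 229.7692108154297), (11.09400463104248, 31.063213348388672), 56.3099365234375)
[0.606  0.2691 0.2104] 0.002688382622079714 [ 0.1943  0.0237 -0.0006] 0.19574952731265313 heading 6.958972060116792 tilt -0.18246501970626572
[249.42   257.0656] 261.5 ((247.49134826660156, 255.14842224121094), 12.645048141479492)
[234.905  255.1071] 96.5 ((237.0, 255.0), 10.000100135803223)
[0.5108 0.2572 0.19  ]
```

The dish measures level (within 0.2°), heading 7.2° against the mat's 6.9°, and is centred on the mat to within about 2 mm. Its underside is at about 0.155 m.

```bash
python3 - <<'E'
from bench import ctrl
ctrl.sleep(.7);print(ctrl.current_t(),max(abs(x) for x in ctrl.current_dq()),ctrl.current_grasp_force());print(ctrl.sign_off())
E
```

```text
21.9 0.06147964045499705 29.998786747455597
the job is handed in; nothing more can be done
None
```

The job is handed in at 21.9 s: the arm is holding the dish steady and level over the middle of the mat, about 15 cm up, with the ball still in the middle and the free handle pointing across the mat at you.

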